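# Hold the strongbox unlocked with its key

### The job

Take the red key from the key stand, push it fully home into the lock on top of the grey strongbox (its pins are sticky, so wiggle it a little if it stops part way), and only then turn it clockwise as far as it goes, about a quarter turn, so that the brass bolt is drawn out of its keeper. The lock springs back, so finish while still holding the key turned, without letting go. Leave the other keys and the things on the desk where they are.

Things in the scene. Friction and masses are not known exactly. Their poses are not given: they have to be found in the camera images.
- red_head (a point): Centre of the head (red plastic plate, 12 mm thick along x, 30 wide along y, 38 high) of the red key, 35 g, which stands blade down in one of three slots of the stand, in any order with the blue and yellow ones. z points up, away from the blade. Shoulder underside 30 mm below this point; below it the blade, 4 mm (x) by 12 mm (y), 30 mm long, tip tapered. Same if turned half round.
- red_seat (a point): Point on the red key's axis at the underside of its round steel shoulder (19 mm across, 4 mm thick), 30 mm below the head centre; it meets the face of the lock when the key is fully home. Axes as the head's.
- blue_head (a point): Centre of the head of the blue key, same shape as the red one; a bystander, stays in the stand.
- yellow_head (a point): Centre of the head of the yellow key, same shape as the red one; a bystander, stays in the stand.
- stand_top (a point): Centre of the top face of the wooden key stand, fixed, 50 x 170 x 36 mm. Its y runs along the row of three slots, which are 55 mm apart; the heads' wide sides (y) too. Shoulders rest on this face; pull keys up 32 mm or more to free them. A black printer 0.33 m high stands just behind, its front 0.5 m and more ahead of the robot, left edge about y = 0: pass before it.
- keyway (a point): Mouth centre of the keyway in the upward face (93.5 mm above the desk) of the round brass plug, 34 mm across, in the dark lock case, 64 x 64 mm, on the fixed grey strongbox, 170 x 200 x 60 mm. z up, y along the slot; turns with the plug. Slot 5.6 x 13.6 mm, chamfered, 34 mm deep. Two sprung sticky pins, about 12 and 22 mm down, press on the blade's flats and resist with 4 to 12 N.
- cylinder (a joint): Turn of the brass plug: 0 locked (slot along the strongbox's y), grows clockwise seen from above to a stop at 1.62 rad; a spring of 0.05 (at 0) to 0.15 N m (at the stop) turns it back. With the key's play the plug lags about 0.2 to 0.25 rad behind the key.
- bolt (a joint): Brass bolt that sticks out of the lock case towards the lid: 0 locked, drawn back into the case 9 mm per rad of the plug; clear of the steel keeper on the blue lid from 0.010 m on.
- rubber: Blue and white eraser, 20 x 42 x 13 mm, bystander; origin under its centre.
- tape: Roll of brown tape, 92 x 90 x 48 mm, bystander; origin under its centre.
- pocket_calculator: Pocket calculator, 118 x 72 x 14 mm, bystander; origin under its centre.
Things that resemble listed ones, but are neither listed nor needed, are in the scene too. Leave any green look-alike of the part that bears red_head alone.

How it is judged:
By the outcome, as a careful person would: the job done as asked, in the order asked, and still so for the second after the job is handed in, while the arm keeps its last pose, push and grip.
It also fails if it takes over 51 s, if anything falls off the work surface, if the arm or the gripper's body presses on something with over 40 N, if the wrist force passes 120 N, or if a joint passes its speed limit or range.

### The arm

A 6-joint arm with a two-finger parallel gripper is mounted at the origin on the work surface; the furniture and walls round the work are solid. World frame = base frame: x ahead of the robot, y to its left, z up, the work surface at z = 0. Lengths are in m, angles in rad, forces in N, time in s.
With the tool pointing down it reaches from about 0.4 to 0.825 m from the base axis. Payload 7 kg.
Tool frame: the origin (TCP) lies on the mounting face of the last link; the fingertips stand 178 mm ahead of it and the grasp point (between the pads) lies 159 mm ahead of it; z points along the fingers, y is the direction in which the jaws open and shut (so a half turn about z gives the same grasp; the last joint's range is limited). The gripper opens to 88 mm and grips with 3 to 60 N. Pads are 19 mm wide; open, the fingers measure 130 mm over their backs; the gripper's body (78 mm by 193 mm) begins 47 mm behind the grasp point.
Start: joints at [1.429, 0.359, 0.012, 0, -1.224, -0.288], TCP at [0.281, 0.614, 0.405] pointing down, gripper open.
Joint ranges: [-3.07, 3.07], [-1.43, 2.12], [-1.02, 1.25], [-3.03, 1.67], [-3.05, -0], [-3.03, 3.03]. Speed limits (rad/s): [2.39, 2.39, 3.01, 3.14, 3.14, 3.14].

### API

Orientations are given as a unit quaternion [w, x, y, z].
In Python, from workcell import r gives the robot as it stands.
- The arm moves only by the tool arm_command, never from a script. Its argument "plan" is a list that holds one entry, the list of rows, each a list of 5 numbers: the shift along the tool's x, y, z in m, then the turn about the tool's z in degrees, then the finger opening in m, from 0 to 0.0876. A call has exactly 5 rows; each row is the pose to reach, as a shift and turn from the pose measured when the call began, along the tool's axes at that moment; what a row does not reach only later rows make up. A row lasts 1/10 s, in which the tool goes at most 50 mm and 8.59 degrees, less where a joint would pass 70% of its speed; a pose out of reach is approached as far as the arm can. A call with a gripper value outside its range is refused whole. The fingers move at their own pace and stop on an object; "force" is the grip in N (left out, the last holds). Time passes only in rows, so rows that repeat a pose let the fingers close, or fill a call up. It gives the time, the measured TCP pose, the force and the opening at its end, in the units of the state.
- r.get_state(): the state, without advancing time (a new reading comes with each control period).
- r.capture(name): name is "scene" or "side" or "wrist"; returns a dict with "frame" (480x640x3 uint8, red, green, blue), "range_z" (480x640 float32, m along the optical axis (not along the pixel's ray), 0 where there is no reading), "K" (3x3 intrinsics, pixels), "rvec" (rotation vector, rad) and "tvec" (3), from world to camera coordinates, as OpenCV has them; the wrist camera has in their place "tool_from_camera" (4x4, takes a point from camera to tool coordinates, whose origin is the TCP and whose axes are the flange's). Camera axes: x right, y down, z forward; pixel columns grow to the right and rows downward; lengths in m; the calibration is good to about 2 mm. The wrist camera is an equidistant fisheye: a pixel r from the principal point sees the ray r / f radians off the axis. A picture is of the moment at which its call begins: read the wrist's pose just before it.
- r.job_done(): hands the job in, once; it reports no verdict.
The state is a dict: "t": time; "joints": joint angles; "joint_velocities": joint speeds; "tau": joint torques, N m; "tool_pos": TCP position; "tool_rot": TCP orientation; "ft_force": force on the tool from outside, world axes, zero at the start; "moment": the same for the moment, N m; "width": finger opening in m.
Only numpy, scipy, OpenCV 4.12 (cv2) and the standard library are available. Lean on these libraries where they do the work, as an engineer would, in place of code of your own. Each camera call takes 0.05 s, during which the arm holds its last target. There are 200 camera calls.

## Working session

There is one attempt and no reset: what is moved stays moved. The work goes in short steps, Python scripts to look and compute and a tool call to move; the robot and the scene stay as the last step left them, time stands still between calls to the robot, and variables do not carry over. Pictures are saved under pics/ and viewed, about 8 in all and at most 12, crops included, and the job is handed in when it is done.

Besides the shell and the picture viewer there is one more tool, called after "Call:" by a JSON object that holds its "op" and its "data". arm_command: Moves the arm, as the interface text tells. Its arguments: {"type":"object","properties":{"plan":{"type":"array"},"force":{"type":"number"}},"required":["plan"]}

```bash
mkdir -p pics
cat > h.py <<'E'
import numpy as np, cv2
from workcell import r
from scipy.spatial.transform import Rotation as R
def Rt(s):
    q=s['tool_rot']; return R.from_quat([q[1],q[2],q[3],q[0]]).as_matrix()
def world(c,mask=None):
    z=c['range_z']; v,u=np.mgrid[:480,:640]; K=c['K']
    P=np.stack([(u-K[0,2])/K[0,0]*z,(v-K[1,2])/K[1,1]*z,z],-1)
    M=cv2.Rodrigues(np.array(c['rvec'],float))[0]; return (P-np.array(c['tvec']).ravel())@M
def save(n,f,s=1): cv2.imwrite('pics/'+n,cv2.resize(f[...,::-1],None,fx=s,fy=s,interpolation=cv2.INTER_CUBIC))
E
python3 - <<'E'
from h import *
s=r.get_state(); print(s)
for n in('scene','side'):
    c=r.capture(n); save(n+'.png',c['frame']); np.savez(n+'.npz',**c)
    W=world(c); hsv=cv2.cvtColor(c['frame'],cv2.COLOR_RGB2HSV)
    for nm,lo,hi in(('red',0,8),('red2',172,180),('yel',22,35),('grn',40,85),('blue',95,130)):
        m=cv2.inRange(hsv,(lo,110,60),(hi,255,255))
        k,l,st,ce=cv2.connectedComponentsWithStats(m)
        for i in range(1,k):
            if st[i,4]>40:
                p=W[(l==i)&(c['range_z']>0)]
                if len(p): print(n,nm,st[i],np.median(p,0).round(3),p.min(0).round(3),p.max(0).round(3))
E
```

```text
{'t': 0.0, 'joints': array([ 1.42911104e+00,  3.59391243e-01,  1.10714418e-02, -3.51509413e-04,
       -1.22410626e+00, -2.88102796e-01]), 'joint_velocities': array([-1.97823733e-03, -2.04508130e-05, -1.81228972e-04,  1.64697655e-03,
        4.99634372e-04,  6.32991989e-04]), 'tau': array([ 2.98290543e-03, -5.82719851e+01,  2.93054008e+01,  6.99717969e+00,
        6.97008902e-03, -1.39109920e-04]), 'tool_pos': array([0.28117604, 0.61343785, 0.40372486]), 'tool_rot': array([ 8.24770919e-04,  9.76985892e-01, -2.13302310e-01, -1.05204292e-04]), 'ft_force': array([ 0.77267208, -0.73990156,  0.10469421]), 'moment': array([ 0.01333394, -0.0050996 ,  0.03157762]), 'width': 0.08759610874320556}
scene red [342 284  16  29 327] [ 0.407 -0.28   0.07 ] [ 0.403 -0.29   0.   ] [ 0.478 -0.149  0.087]
scene red2 [ 24 120  19   9  62] [-0.231  1.39   0.012] [-0.295  1.31  -0.023] [-0.199  1.606  0.031]
scene red2 [ 65 120  17  11 126] [-0.078  1.422  0.006] [-0.111  0.808 -0.023] [-0.007  1.441  0.153]
scene red2 [ 44 122  18   6  53] [-0.158  1.4    0.017] [-0.185  1.348  0.009] [-0.126  1.419  0.02
[... 1371 characters left out ...]

side yel [315 346  12  25 203] [ 0.416 -0.338  0.08 ] [ 0.409 -0.346  0.034] [ 0.434 -0.286  0.088]
side grn [269 274   9  25 141] [ 0.378 -0.14   0.07 ] [ 0.372 -0.146  0.024] [ 0.384 -0.119  0.081]
side grn [244 328  17  29 295] [ 0.314 -0.249  0.06 ] [ 0.301 -0.255  0.002] [ 0.328 -0.239  0.084]
side blue [  7   3  48  35 979] [-0.17   1.396  0.085] [-0.253  0.809  0.03 ] [-0.01   1.428  0.279]
side blue [ 230  174   42   56 1761] [0.385 0.129 0.059] [0.329 0.052 0.048] [0.444 0.256 0.065]
side blue [299 261  13  11  86] [ 0.463 -0.048  0.012] [ 0.452 -0.062  0.003] [ 0.478 -0.036  0.018]
side blue [292 303  10  22 151] [ 0.403 -0.232  0.08 ] [ 0.397 -0.238 -0.002] [ 0.425 -0.141  0.089]
```

View pics/scene.png

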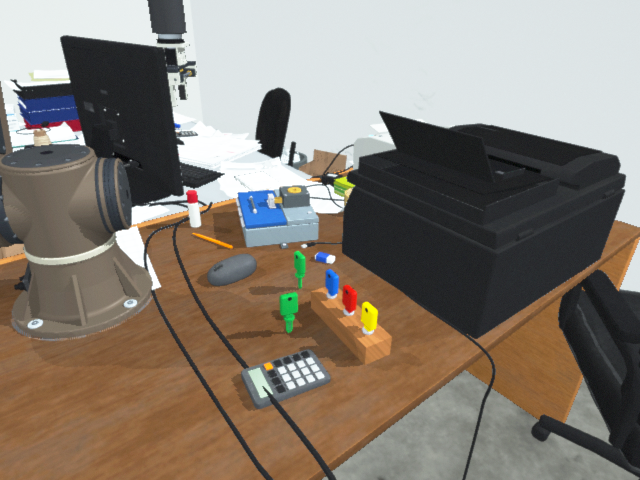

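View pics/side.png

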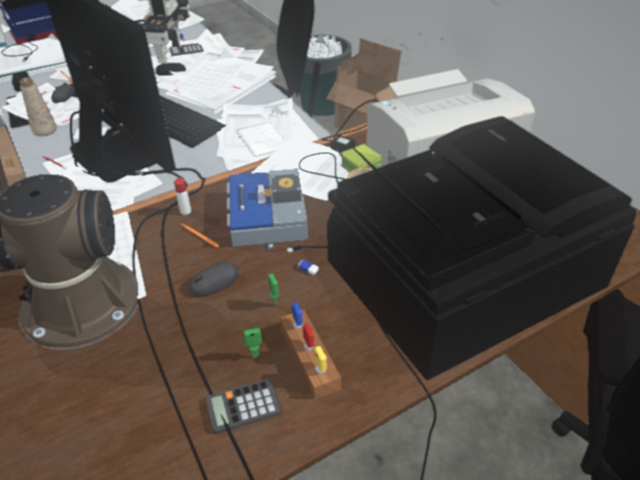

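Scene view: three keys in the stand, blue (332,284), red (349,299), yellow (369,318). Green look-alikes stand loose at (300,270) and (289,312). The red bottle cap at (192,196) is not a key. The middle key in the stand, at (349,299), fits red_head. The lock case with its brass plug is on the grey box at about (294,190). I'll confirm with one crop and measure orientations and the printer front.

Run:
```python
from h import *
fr=[]
for n in('scene','side'):
    c=dict(np.load(n+'.npz')); W=world(c); ok=c['range_z']>0
    def rect(nm,m):
        p=W[m&ok][:,:2].astype(np.float32); print(n,nm,len(p), cv2.minAreaRect(p*1000) if len(p)>4 else '', W[m&ok][:,2].mean() if len(p) else '')
    x,y,z=W[...,0],W[...,1],W[...,2]
    near=(x>.28)&(x<.6)&(y>0.02)&(y<.35)
    rect('lockcase',near&(z>.083)&(z<.1)&(x>.4))
    rect('boxtop',near&(z>.053)&(z<.067))
    sx=(x>.33)&(x<.49)&(y>-.42)&(y<-.15)
    rect('standtop',sx&(z>.031)&(z<.040))
    pr=(z>.06)&(z<.3)&(x>.45)&(x<.62)&(y<0.05)&(y>-.5)
    P=W[pr&ok]
    for a in np.arange(-.5,.06,.05):
        q=P[(P[:,1]>=a)&(P[:,1]<a+.05)]
        if len(q)>5: print('printer y',round(a,2),np.percentile(q[:,0],[1,50]).round(3),q[:,2].min().round(3))
    f=c['frame']
    fr+= [cv2.resize(f[a:a+60,b:b+80],(400,300),interpolation=cv2.INTER_CUBIC) for a,b in ([(265,310),(170,250)] if n=='scene' else [(295,265),(165,230)])]
save('crop.png',np.vstack([np.hstack(fr[:2]),np.hstack(fr[2:])]))
```

```text
scene lockcase 363 ((457.1299133300781, 149.29843139648438), (68.73178100585938, 96.14239501953125), 81.65113067626953) 0.09082744528439778
scene boxtop 1874 ((423.5443420410156, 152.42227172851562), (204.3473663330078, 170.07931518554688), 82.57111358642578) 0.05952659442381216
scene standtop 1549 ((410.7126770019531, -273.2316589355469), (52.624855041503906, 173.16680908203125), 6.8787922859191895) 0.03618477503488681
printer y -0.4 [0.586 0.593] 0.06
printer y -0.35 [0.575 0.584] 0.06
printer y -0.3 [0.564 0.572] 0.06
printer y -0.25 [0.552 0.562] 0.06
printer y -0.2 [0.541 0.551] 0.06
printer y -0.15 [0.529 0.54 ] 0.06
printer y -0.1 [0.518 0.528] 0.06
printer y -0.05 [0.514 0.517] 0.06
printer y -0.0 [0.458 0.479] 0.06
side lockcase 575 ((455.888427734375, 145.93601989746094), (73.93354797363281, 95.66841888427734), 83.0484390258789) 0.09087006187277295
side boxtop 3096 ((423.6788330078125, 152.26075744628906), (208.48526000976562, 174.84678649902344), 82.33576202392578) 0.05929715333257093
side standtop 1575 ((409.8856506347656, -275.40142822265625), (51.68410873413086, 174.54344177246094), 6.772806644439697) 0.03587920546126802
printer y -0.4 [0.586 0.595] 0.06
printer y -0.35 [0.574 0.583] 0.06
printer y -0.3 [0.563 0.573] 0.061
printer y -0.25 [0.551 0.562] 0.06
printer y -0.2 [0.54  0.551] 0.06
printer y -0.15 [0.528 0.541] 0.06
printer y -0.1 [0.517 0.53 ] 0.06
printer y -0.05 [0.514 0.516] 0.06
printer y -0.0 [0.452 0.477] 0.06
```

View pics/crop.png

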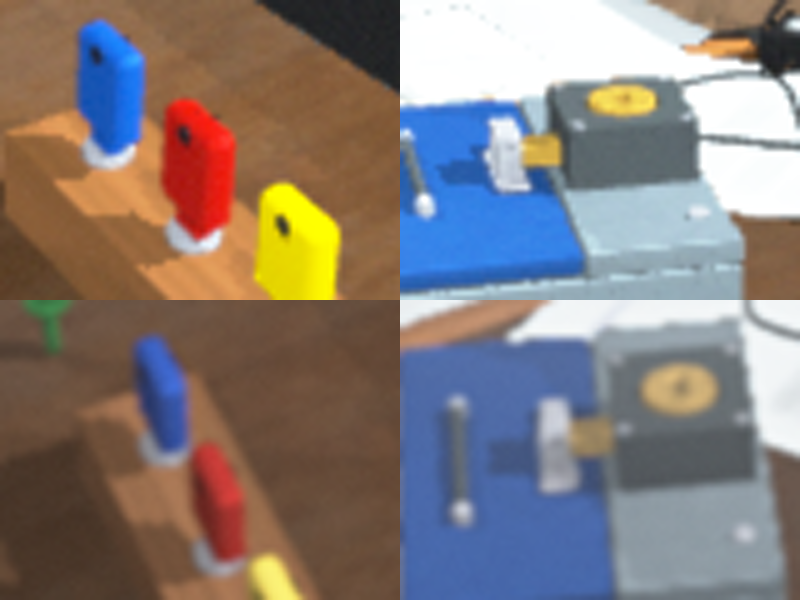

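The crop confirms it: the red key is the middle one in the wooden stand. The bolt at (545,150) runs into the keeper on the blue lid. Stand yaw is about +6.8° and box yaw about -7.5°. The first move goes up and around.

Call:
{"op": "arm_command", "data": {"plan": [[[0.042,0.025,-0.02,8,0.0876],[0.084,0.05,-0.04,16,0.0876],[0.127,0.076,-0.06,24,0.0876],[0.169,0.1,-0.08,32,0.0876],[0.211,0.127,-0.096,40,0.0876]]]}}

```text
t: 0.6
tool_pos: [0.4135, 0.4199, 0.4963]
tool_rot: [0.001, 0.844, -0.537, 0.0]
ft_force: [1.1, 0.9, -0.5]
width: 0.0876
```

```bash
cat > g.py <<'E'
import sys
from h import *
s=r.get_state(); M=Rt(s); p=s['tool_pos']
jy=np.degrees(np.arctan2(M[1,1],M[0,1]))
print('t',s['t'].__round__(2),'p',p.round(4),'jaw',round(jy,2),'tilt',M[:,2].round(3),'F',s['ft_force'].round(1),'M',s['moment'].round(2),'w',round(s['width'],4),'j',s['joints'].round(2))
for a in sys.argv[1:]:
    x,y,z,j=map(float,a.split(',')); d=M.T@(np.array([x,y,z])-p)
    print(a,'->',d.round(4),'turn',round(-((j-jy+180)%360-180),2))
E
python3 g.py 0.46,0.15,0.5,-173 0.41,-0.275,0.36,-173.2
```

```text
t 0.6 p [0.4135 0.4199 0.4963] jaw -154.94 tilt [-0.    -0.001 -1.   ] F [ 1.1  0.9 -0.5] M [ 0.11 -0.15 -0.01] w 0.0876 j [ 1.12  0.17 -0.03  0.   -1.37 -0.69]
0.46,0.15,0.5,-173 -> [ 0.2642  0.0722 -0.0034] turn 18.06
0.41,-0.275,0.36,-173.2 -> [0.6279 0.2974 0.1372] turn 18.26
```

Call:
{"op": "arm_command", "data": {"plan": [[[0.048,0.013,0,4,0.0876],[0.096,0.026,0,8,0.0876],[0.144,0.039,0,12,0.0876],[0.19,0.052,0,16,0.0876],[0.238,0.065,0,18,0.0876]]]}}

```text
t: 1.1
tool_pos: [0.4551, 0.1747, 0.4965]
tool_rot: [0.001, 0.749, -0.663, 0.0]
ft_force: [1.1, -0.5, 0.2]
width: 0.0877
```

```bash
python3 g.py 0.465,0.144,0.5,-173 0.44,-0.06,0.5,-173 0.41,-0.275,0.36,-173.2
python3 - <<'E'
from h import *
s=r.get_state(); c=r.capture('wrist'); np.savez('w1.npz',M=Rt(s),p=s['tool_pos'],**c); print(c['K'],c['tool_from_camera'].round(4))
save('w1.png',c['frame'])
E
```

```text
t 1.1 p [0.4551 0.1747 0.4965] jaw -173.07 tilt [-0.    -0.001 -1.   ] F [ 1.1 -0.5  0.2] M [ 0.09 -0.24 -0.03] w 0.0877 j [ 0.77 -0.01 -0.23  0.   -1.35 -0.65]
0.465,0.144,0.5,-173 -> [ 0.0317 -0.0062 -0.0034] turn -0.07
0.44,-0.06,0.5,-173 -> [ 0.2312  0.0433 -0.0032] turn -0.07
0.41,-0.275,0.36,-173.2 -> [0.4408 0.0989 0.1371] turn 0.13
[[371.64829954   0.         318.04526492]
 [  0.         371.64829954 244.68325326]
 [  0.           0.           1.        ]] [[ 6.000e-04 -9.634e-01 -2.680e-01  7.130e-02]
 [ 1.000e+00  6.000e-04  0.000e+00  6.000e-04]
 [ 1.000e-04 -2.680e-01  9.634e-01  2.030e-02]
 [ 0.000e+00  0.000e+00  0.000e+00  1.000e+00]]
```

View pics/w1.png

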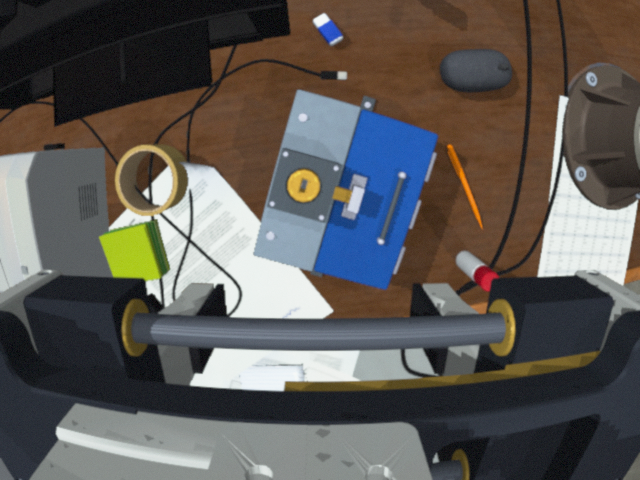

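The wrist view shows the lock from above: brass plug at (303,185) with its dark slot, case and bolt at (342,194), tape roll at (150,180), eraser at (327,29). I'll measure the keyway here and go on to the stand.

```bash
cat >> h.py <<'E'
def ray(uv,c,M,p,z):
    uv=np.atleast_2d(uv).astype(float); K=c['K']; d=(uv-[K[0,2],K[1,2]])/K[0,0]; th=np.linalg.norm(d,axis=1)
    v=np.c_[d/np.maximum(th,1e-9)[:,None]*np.sin(th)[:,None],np.cos(th)]
    T=c['tool_from_camera']; v=v@T[:3,:3].T@M.T; o=p+M@T[:3,3]
    return o+v*((z-o[2])/v[:,2])[:,None]
E
cat > lock.py <<'E'
import sys
from h import *
c=dict(np.load(sys.argv[1])); M,p=c['M'],c['p']; f=c['frame']; hsv=cv2.cvtColor(f,cv2.COLOR_RGB2HSV)
ux,uy,w=map(int,sys.argv[2:5]); box=np.zeros((480,640),np.uint8); box[uy-w:uy+w,ux-w:ux+w]=255
g=cv2.inRange(hsv,(15,120,100),(30,255,255))&box
cs=max(cv2.findContours(g,cv2.RETR_EXTERNAL,cv2.CHAIN_APPROX_NONE)[0],key=cv2.contourArea)
P=ray(cs[:,0],c,M,p,.0935); e=cv2.fitEllipse((P[:,:2]*1000).astype(np.float32)); print('plug',np.round(e[0],1),np.round(e[1],1))
fill=cv2.drawContours(np.zeros_like(g),[cv2.convexHull(cs)],-1,255,-1); fill=cv2.erode(fill,np.ones((5,5)))
s=fill&(hsv[...,2]<150).astype(np.uint8)*255
k,l,st,ce=cv2.connectedComponentsWithStats(s); 
if k>1:
    i=1+np.argmax(st[1:,4]); v,u=np.where(l==i); Q=ray(np.c_[u,v],c,M,p,.0935)[:,:2]*1000
    print('slot',len(Q),cv2.minAreaRect(Q.astype(np.float32)),Q.mean(0)); w_,V=np.linalg.eigh(np.cov(Q.T)); print('dir',np.degrees(np.arctan2(V[1,1],V[0,1]))%180)
E
python3 lock.py w1.npz 303 185 25
```

```text
plug [473.1 147.7] [33.7 33.9]
slot 69 ((473.29541015625, 147.73858642578125), (13.155017852783203, 5.521376609802246), 82.60335540771484) [473.34431565 147.83894872]
dir 81.97309522746055
```

Call:
{"op": "arm_command", "data": {"plan": [[[0.048,0.01,0,0,0.0876],[0.096,0.02,0,0,0.0876],[0.144,0.032,0,0,0.0876],[0.192,0.042,0,0,0.0876],[0.24,0.055,0,0,0.0876]]]}}

```text
t: 1.65
tool_pos: [0.4283, -0.0736, 0.4977]
tool_rot: [0.001, 0.748, -0.664, 0.001]
ft_force: [1.8, -0.1, 0.5]
width: 0.0878
```

```bash
python3 g.py  0.41,-0.275,0.36,-173.2 0.41,-0.275,0.42,-173.2
```

```text
t 1.65 p [ 0.4283 -0.0736  0.4977] jaw -173.21 tilt [-0.    -0.002 -1.   ] F [ 1.8 -0.1  0.5] M [ 0.04 -0.3   0.  ] w 0.0878 j [ 0.29 -0.1  -0.32  0.   -1.35 -0.17]
0.41,-0.275,0.36,-173.2 -> [0.1975 0.042  0.1381] turn -0.01
0.41,-0.275,0.42,-173.2 -> [0.1977 0.042  0.0781] turn -0.01
```

Call:
{"op": "arm_command", "data": {"plan": [[[0.047,0.01,0.01,0,0.0876],[0.09,0.02,0.03,0,0.0876],[0.13,0.03,0.055,0,0.0876],[0.165,0.042,0.08,0,0.0876],[0.175,0.042,0.09,0,0.05]]]}}

```text
t: 2.15
tool_pos: [0.4055, -0.2548, 0.4053]
tool_rot: [0.002, 0.747, -0.665, -0.001]
ft_force: [-0.8, 0.1, -0.5]
width: 0.084
```

```bash
cat > keys.py <<'E'
import sys
from h import *
s=r.get_state(); c=r.capture('wrist'); np.savez(sys.argv[1]+'.npz',M=Rt(s),p=s['tool_pos'],**c); save(sys.argv[1]+'.png',c['frame'])
f=c['frame']; hsv=cv2.cvtColor(f,cv2.COLOR_RGB2HSV)
for nm,lo,hi in(('red',0,6),('yel',24,33),('grn',45,80),('blue',105,125)):
    m=cv2.inRange(hsv,(lo,150,60),(hi,255,255))
    k,l,st,ce=cv2.connectedComponentsWithStats(m)
    for i in range(1,k):
        if st[i,4]>150:
            # top face = brightest part
            v,u=np.where(l==i); V=hsv[v,u,2]; t=V>np.percentile(V,97)-25
            Q=ray(np.c_[u,v][t],c,Rt(s),s['tool_pos'],.085)[:,:2]*1000
            print(nm,st[i],t.sum(),'toprect',np.round(np.hstack([np.ravel(x) for x in cv2.minAreaRect(Q.astype(np.float32))]),1))
E
python3 keys.py w2; python3 g.py  0.41,-0.275,0.225,-173.2
```

```text
red [305 187  15  39 479] 377 toprect [ 411.7 -274.9    9.8   29.9    6.2]
yel [304 123  15  37 512] 492 toprect [ 417.6 -327.7   11.2   29.1    6.5]
grn [393 233  38  29 706] 284 toprect [ 321.8 -247.1   17.5   34.4   57.1]
grn [322 351  12  20 213] 119 toprect [ 381.3 -129.7    5.8   20.9    7. ]
blue [306 246  13  41 333] 222 toprect [ 405.5 -223.     9.4   33.4    6.6]
blue [238 365  23  23 275] 208 toprect [455.4 -99.   15.1  17.8  42.5]
t 2.2 p [ 0.4062 -0.2546  0.4046] jaw -173.4 tilt [-0.005 -0.001 -1.   ] F [-0.5 -0.5 -1.4] M [-0.03  0.01 -0.03] w 0.0804 j [-0.15  0.03 -0.4   0.   -1.14  0.26]
0.41,-0.275,0.225,-173.2 -> [ 0.0206 -0.0024  0.1796] turn -0.2
```

View pics/w2.png

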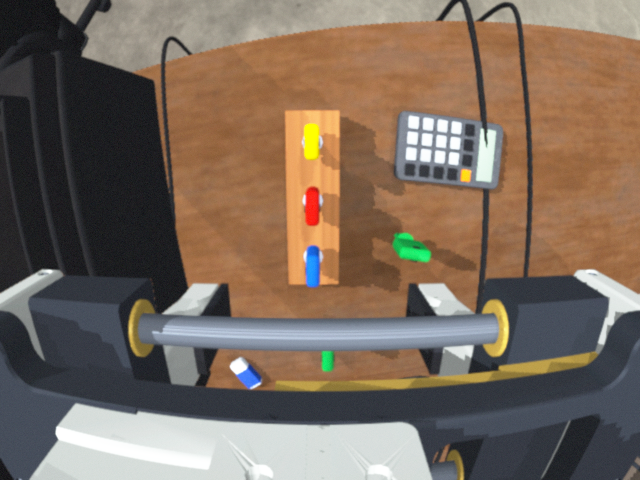

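Wrist view: yellow (311,141), red (312,207) and blue (312,266) in the stand. The greens at (411,248) and (327,360) stand outside it. Red top is at (0.4115,-0.2755), middle slot, yaw 6.5°. This agrees with the stand centre, so I descend.

Call:
{"op": "arm_command", "data": {"plan": [[[0.021,-0.004,0.03,0,0.045],[0.021,-0.004,0.06,0,0.045],[0.021,-0.004,0.095,0,0.045],[0.021,-0.004,0.13,0,0.045],[0.021,-0.004,0.13,0,0.045]]]}}

```text
t: 2.7
tool_pos: [0.4106, -0.2741, 0.2711]
tool_rot: [0.004, 0.747, -0.665, -0.005]
ft_force: [-0.9, -0.4, 0.1]
width: 0.0463
```

```bash
python3 g.py  0.4115,-0.2755,0.225,-173.5;python3 keys.py w3 | grep -v grn
```

```text
t 2.7 p [ 0.4106 -0.2741  0.2711] jaw -173.42 tilt [-0.012  0.001 -1.   ] F [-0.9 -0.4  0.1] M [ 0.12 -0.   -0.04] w 0.0463 j [-0.19  0.2  -0.55  0.   -0.83  0.3 ]
0.4115,-0.2755,0.225,-173.5 -> [ 0.0016 -0.0013  0.0461] turn 0.08
red [ 300  248   24   70 1515] 502 toprect [ 412.1 -281.1   10.1   14.3    5.7]
yel [ 297  148   27   65 1573] 1405 toprect [ 418.  -328.1   10.6   28.9    6.7]
blue [303 351  21  30 587] 79 toprect [ 409.8 -231.9    2.1   17.7    5.5]
```

Call:
{"op": "arm_command", "data": {"plan": [[[0.0016,-0.0038,0.015,0,0.045],[0.0016,-0.0038,0.03,0,0.045],[0.0016,-0.0038,0.04,0,0.045],[0.0016,-0.0038,0.046,0,0.045],[0.0016,-0.0038,0.046,0,0.045]]]}}

```text
t: 3.25
tool_pos: [0.4155, -0.2756, 0.228]
tool_rot: [0.003, 0.747, -0.665, -0.003]
ft_force: [-1.4, -0.2, 0.2]
width: 0.0452
```

```bash
python3 g.py  0.414,-0.2755,0.225,-173.5
```

```text
t 3.25 p [ 0.4155 -0.2756  0.228 ] jaw -173.34 tilt [-0.009 -0.    -1.   ] F [-1.4 -0.2  0.2] M [ 0.03 -0.03 -0.01] w 0.0452 j [-0.19  0.27 -0.59  0.   -0.72  0.3 ]
0.414,-0.2755,0.225,-173.5 -> [-0.0003  0.0015  0.003 ] turn 0.16
```

Call:
{"op": "arm_command", "data": {"plan": [[[0,0.002,0.002,0,0.045],[0,0.002,0.002,0,0.02],[0,0.002,0.002,0,0.005],[0,0.002,0.002,0,0.005],[0,0.002,0.002,0,0.005]]], "force": 20}}

```text
t: 3.75
tool_pos: [0.4136, -0.2759, 0.2262]
tool_rot: [0.003, 0.747, -0.665, -0.003]
ft_force: [-0.7, -0.7, -0.0]
width: 0.0186
```

```bash
python3 g.py
```

```text
t 3.75 p [ 0.4136 -0.2759  0.2262] jaw -173.34 tilt [-0.009 -0.    -1.   ] F [-0.7 -0.7 -0. ] M [ 0.05 -0.07  0.01] w 0.0186 j [-0.19  0.27 -0.6   0.   -0.71  0.3 ]
```

Call:
{"op": "arm_command", "data": {"plan": [[[0,0,0,0,0],[0,0,0,0,0],[0,0,0,0,0],[0,0,0,0,0],[0,0,0,0,0]]], "force": 45}}

```text
t: 4.25
tool_pos: [0.4136, -0.2759, 0.2262]
tool_rot: [0.003, 0.747, -0.665, -0.003]
ft_force: [-0.6, 1.2, 1.8]
width: 0.0118
```

```bash
python3 g.py
```

```text
t 4.25 p [ 0.4136 -0.2759  0.2262] jaw -173.35 tilt [-0.009 -0.    -1.   ] F [-0.6  1.2  1.8] M [ 0.06 -0.04 -0.04] w 0.0118 j [-0.19  0.27 -0.6   0.   -0.71  0.3 ]
```

Call:
{"op": "arm_command", "data": {"plan": [[[0,0.0001,-0.012,0,0],[0,0.0002,-0.025,0,0],[0,0.0003,-0.037,0,0],[0,0.0005,-0.05,0,0],[0,0.0008,-0.085,0,0]]]}}

```text
t: 4.75
tool_pos: [0.4125, -0.2756, 0.3098]
tool_rot: [0.004, 0.747, -0.665, -0.006]
ft_force: [0.5, -0.1, -0.4]
width: 0.0115
```

```bash
python3 g.py 0.42,-0.25,0.45,-180; python3 keys.py w4|head -3
```

```text
t 4.75 p [ 0.4125 -0.2756  0.3098] jaw -173.38 tilt [-0.014  0.001 -1.   ] F [ 0.5 -0.1 -0.4] M [ 0.   -0.19  0.02] w 0.0115 j [-0.19  0.16 -0.5   0.   -0.93  0.31]
0.42,-0.25,0.45,-180 -> [-0.025  -0.0085 -0.1402] turn 6.62
red [303 281  31  38 977] 393 toprect [ 410.8 -254.6   11.4   23.8   20. ]
red [303 352  31  25 700] 331 toprect [ 402.3 -210.3   12.2   16.8    6.1]
yel [ 303  150   22   54 1070] 1034 toprect [ 417.5 -327.9   11.6   29.4    6.3]
```

View pics/w4.png

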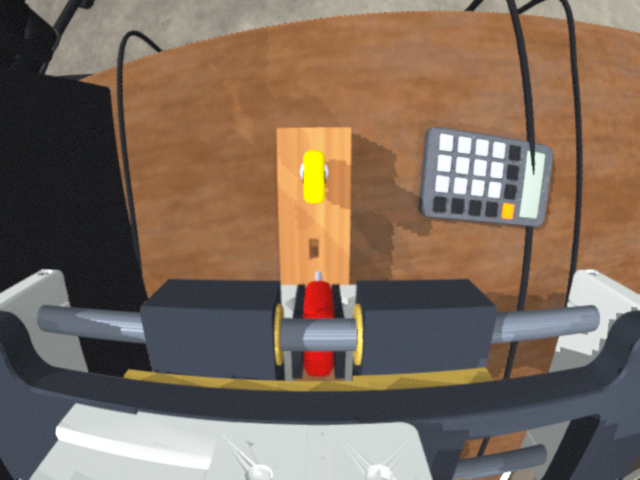

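Wrist view: the red key is in the jaws at (318,330), out of its slot at (314,248). Yellow is still in its slot at (314,176). I carry the key high, past the printer.

Call:
{"op": "arm_command", "data": {"plan": [[[0,0,-0.048,1,0],[-0.01,-0.003,-0.095,2,0],[-0.05,-0.01,-0.123,3,0],[-0.093,-0.018,-0.145,4,0],[-0.138,-0.027,-0.16,5,0]]]}}

```text
t: 5.3
tool_pos: [0.4256, -0.1348, 0.4788]
tool_rot: [0.001, 0.717, -0.697, 0.001]
ft_force: [1.2, -0.3, -0.7]
width: 0.0118
```

```bash
python3 g.py 0.46,0.1,0.48,-187.8 0.4732,0.1478,0.4,-187.8
```

```text
t 5.3 p [ 0.4256 -0.1348  0.4788] jaw -178.4 tilt [-0.001 -0.003 -1.   ] F [ 1.2 -0.3 -0.7] M [ 0.1  -0.31  0.03] w 0.0118 j [ 0.14 -0.07 -0.34  0.   -1.31 -0.11]
0.46,0.1,0.48,-187.8 -> [-0.2338 -0.0409 -0.0019] turn 9.4
0.4732,0.1478,0.4,-187.8 -> [-0.2814 -0.0556  0.078 ] turn 9.4
```

Call:
{"op": "arm_command", "data": {"plan": [[[-0.048,-0.009,0,2,0],[-0.096,-0.018,0,4,0],[-0.144,-0.027,0,6,0],[-0.192,-0.036,0,8,0],[-0.235,-0.045,0.01,9.4,0]]]}}

```text
t: 5.8
tool_pos: [0.4638, 0.1036, 0.4697]
tool_rot: [0.0, -0.657, 0.754, -0.001]
ft_force: [0.8, 0.3, 0.1]
width: 0.0119
```

```bash
python3 g.py 0.4732,0.1478,0.36,-187.8
```

```text
t 5.8 p [0.4638 0.1036 0.4697] jaw 172.18 tilt [ 0.002 -0.001 -1.   ] F [0.8 0.3 0.1] M [ 0.03 -0.23  0.03] w 0.0119 j [ 0.64 -0.02 -0.3   0.   -1.28 -0.77]
0.4732,0.1478,0.36,-187.8 -> [-0.0452 -0.003   0.1097] turn -0.02
```

Call:
{"op": "arm_command", "data": {"plan": [[[-0.02,-0.001,0.03,0,0],[-0.04,-0.003,0.06,0,0],[-0.0452,-0.003,0.09,0,0],[-0.0452,-0.003,0.115,0,0],[-0.0452,-0.003,0.125,0,0]]]}}

```text
t: 6.3
tool_pos: [0.4724, 0.1477, 0.3424]
tool_rot: [-0.001, -0.657, 0.754, -0.001]
ft_force: [0.2, 0.1, -0.0]
width: 0.0116
```

Call:
{"op": "arm_command", "data": {"plan": [[[0,0,0,0,0],[0,0,0,0,0],[0,0,0,0,0],[0,0,0,0,0],[0,0,0,0,0]]]}}

```text
t: 6.8
tool_pos: [0.4726, 0.1477, 0.3432]
tool_rot: [-0.001, -0.657, 0.754, -0.001]
ft_force: [0.4, -0.3, -0.7]
width: 0.0117
```

```bash
python3 g.py 0.4732,0.1478,0.33,-187.8
python3 - <<'E'
from h import *
s=r.get_state(); c=r.capture('wrist'); np.savez('w5.npz',M=Rt(s),p=s['tool_pos'],**c)
d=r.capture('side'); e=r.capture('scene'); np.savez('s5.npz',**d); np.savez('c5.npz',**e)
k=lambda f,y,x,h,w:cv2.resize(f[y:y+h,x:x+w],(400,400),interpolation=cv2.INTER_CUBIC)
save('w5.png',np.hstack([k(c['frame'],200,218,200,200),k(d['frame'],130,240,80,80)]))
M=Rt(s)
print('gp',s['tool_pos']+.159*M[:,2],'seat',s['tool_pos']+.19*M[:,2],'tip',s['tool_pos']+.22*M[:,2])
E
```

```text
t 6.8 p [0.4726 0.1477 0.3432] jaw 172.18 tilt [ 0.    -0.002 -1.   ] F [ 0.4 -0.3 -0.7] M [ 0.06 -0.04  0.01] w 0.0117 j [ 0.7   0.11 -0.47  0.   -0.99 -0.84]
0.4732,0.1478,0.33,-187.8 -> [-0.0002 -0.0006  0.0132] turn -0.02
gp [0.47262225 0.14735322 0.18422063] seat [0.47262429 0.14729461 0.15322069] tip [0.47262627 0.1472379  0.12322074]
```

View pics/w5.png

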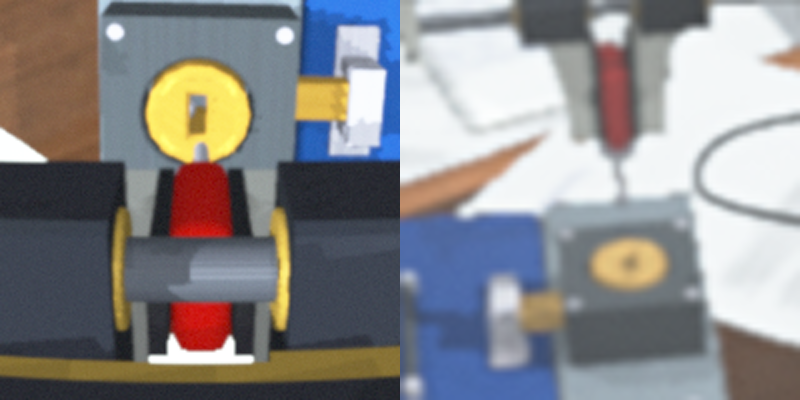

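Left (wrist): the blade tip (202,150) points at the slot (197,113), slightly to its right. Right (side): key upright above the plug. I'll quantify the lateral offset in the wrist camera.

```bash
python3 lock.py w5.npz 316 257 30
python3 - <<'E'
from h import *
c=dict(np.load('w5.npz'));M,p=c['M'],c['p'];hsv=cv2.cvtColor(c['frame'],cv2.COLOR_RGB2HSV)
m=cv2.inRange(hsv,(0,150,60),(8,255,255))
for v in range(280,392,6):
    u=np.where(m[v,280:360])[0]+280
    if len(u): print(v,u.min(),u.max(),end='; ')
print()
T=c['tool_from_camera']
def tooly(uv,z):
    return (ray(uv,c,M,p,z)-p)@M
print('slot',tooly([[316.3,256]],.0935),'head top edge',tooly([[319,284]],.20),tooly([[318.5,360]],.203))
print(c['frame'][262:284:2,308:330].sum(2).tolist())
# slot in tool coordinates at lock
print('keyway in tool',(np.array([.4732,.1478,.0935])-p)@M)
E
```

```text
plug [472.8 146.4] [33.3 34.1]
slot 82 ((473.2317810058594, 147.44142150878906), (11.516270637512207, 3.903839588165283), 82.22637176513672) [473.2343808 148.1553391]
dir 77.83727263423425
286 307 329; 292 305 332; 298 304 332; 304 305 331; 310 305 332; 316 303 332; 352 305 333; 358 303 332; 364 303 333; 370 307 329; 
slot [[ 4.04196755e-05 -3.58968040e-04  2.49720987e-01]] head top edge [[0.02275358 0.00111252 0.14326266]] [[-0.0073752   0.00096505  0.14020654]]
[[588, 573, 538, 473, 392, 320, 310, 304, 309, 304, 307, 324, 407, 527, 577, 583, 585, 586, 582, 583, 586, 585], [592, 583, 553, 486, 399, 319, 303, 302, 319, 313, 299, 326, 406, 521, 571, 575, 573, 580, 587, 589, 580, 585], [584, 577, 552, 492, 435, 380, 362, 370, 379, 385, 399, 415, 475, 554, 578, 585, 588, 590, 589, 591, 590, 587], [577, 572, 552, 514, 506, 526, 535, 549, 559, 569, 571, 574, 579, 583, 588, 587, 594, 591, 593, 589, 590, 587], [582, 581, 575, 566, 564, 574, 578, 586, 592, 598, 597, 585, 581, 580, 585, 586, 588, 590, 594, 592, 592, 588], [585, 586, 589, 581, 581, 582, 592, 620, 613, 553, 505, 475, 512, 573, 592, 589, 579, 583, 583, 593, 596, 607], [597, 589, 593, 592, 587, 588, 608, 621, 594, 542, 490, 437, 436, 500, 574, 588, 592, 589, 596, 615, 626, 621], [591, 588, 595, 594, 594, 598, 616, 623, 596, 538, 486, 438, 431, 467, 551, 589, 592, 599, 600, 602, 596, 583], [563, 583, 584, 587, 587, 593, 608, 620, 592, 540, 483, 442, 425, 450, 528, 572, 577, 571, 551, 517, 472, 409], [351, 430, 507, 535, 545, 528, 483, 475, 468, 438, 397, 366, 355, 343, 397, 440, 418, 364, 316, 311, 315, 332], [285, 243, 239, 234, 237, 207, 206, 212, 204, 201, 190, 185, 183, 190, 185, 204, 207, 199, 239, 286, 315, 363]]
keyway in tool [-0.00069032 -0.00048234  0.24971966]
```

Call:
{"op": "arm_command", "data": {"plan": [[[0,-0.0012,0.008,0,0],[0,-0.0012,0.016,0,0],[0,-0.0012,0.024,0,0],[0,-0.0012,0.03,0,0],[0,-0.0012,0.034,0,0]]]}}

```text
t: 7.45
tool_pos: [0.4735, 0.1473, 0.3077]
tool_rot: [-0.002, -0.657, 0.754, -0.001]
ft_force: [0.1, -0.6, 0.8]
width: 0.0119
```

```bash
python3 g.py 0.4732,0.1478,0.2835,-187.8
```

```text
t 7.45 p [0.4735 0.1473 0.3077] jaw 172.18 tilt [-0.002 -0.003 -1.   ] F [ 0.1 -0.6  0.8] M [-0.02 -0.    0.04] w 0.0119 j [ 0.7   0.15 -0.51  0.   -0.91 -0.84]
0.4732,0.1478,0.2835,-187.8 -> [-0.0005  0.0003  0.0242] turn -0.02
```

Tip about 6 mm in with no force. Pushing on.

Call:
{"op": "arm_command", "data": {"plan": [[[0,0,0.004,0,0],[0,0,0.008,0,0],[0,0,0.012,0,0],[0,0,0.016,0,0],[0,0,0.016,0,0]]]}}

```text
t: 7.95
tool_pos: [0.4736, 0.1469, 0.2916]
tool_rot: [-0.002, -0.657, 0.754, -0.001]
ft_force: [1.7, -3.8, -0.8]
width: 0.0118
```

```bash
python3 g.py 0.4732,0.1478,0.2835,-187.8
```

```text
t 7.95 p [0.4736 0.1469 0.2916] jaw 172.2 tilt [-0.001 -0.004 -1.   ] F [ 1.7 -3.8 -0.8] M [-1.57 -0.85 -0.04] w 0.0118 j [ 0.7   0.17 -0.53  0.   -0.87 -0.84]
0.4732,0.1478,0.2835,-187.8 -> [-0.0008  0.0005  0.0081] turn -0.0
```

Call:
{"op": "arm_command", "data": {"plan": [[[0.0005,0,0.003,0,0],[0.0005,0,0.006,0,0],[0.0005,0,0.009,0,0],[0.0005,0,0.0095,0,0],[0.0005,0,0.0095,0,0]]]}}

```text
t: 8.45
tool_pos: [0.474, 0.1466, 0.2835]
tool_rot: [-0.001, -0.658, 0.753, -0.001]
ft_force: [-2.7, -2.7, 14.0]
width: 0.0117
```

```bash
python3 g.py 0.4732,0.1478,0.2835,-187.8
python3 - <<'E'
from h import *
s=r.get_state(); c=r.capture('wrist'); np.savez('w6.npz',M=Rt(s),p=s['tool_pos'],**c)
d=r.capture('side'); e=r.capture('scene')
k=lambda f,y,x,h,w:cv2.resize(f[y:y+h,x:x+w],(400,400),interpolation=cv2.INTER_CUBIC)
save('w6.png',np.hstack([k(e['frame'],145,255,70,70),k(d['frame'],140,250,70,70)]))
E
```

```text
t 8.45 p [0.474  0.1466 0.2835] jaw 172.23 tilt [ 0.001 -0.003 -1.   ] F [-2.7 -2.7 14. ] M [-0.91  1.32  0.01] w 0.0117 j [ 0.7   0.18 -0.54  0.   -0.85 -0.84]
0.4732,0.1478,0.2835,-187.8 -> [-0.0011  0.0009 -0.    ] turn 0.03
```

View pics/w6.png

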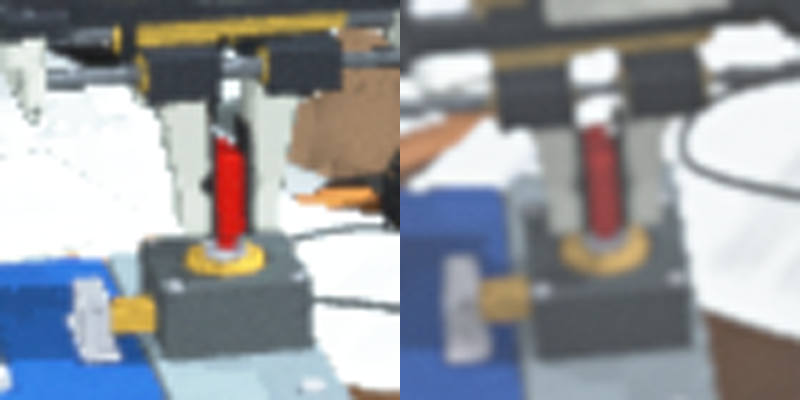

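Both views: shoulder practically on the brass face (scene (225,250)), Fz 14 N at the nominal height. To be certain it is home, I push 2 mm more with a small wiggle.

Call:
{"op": "arm_command", "data": {"plan": [[[0,0,0.001,3,0],[0,0,0.0015,-3,0],[0,0,0.002,3,0],[0,0,0.002,-3,0],[0,0,0.002,0,0]]]}}

```text
t: 9.1
tool_pos: [0.4739, 0.1465, 0.2834]
tool_rot: [-0.0, -0.659, 0.752, -0.002]
ft_force: [-9.7, -3.7, 23.1]
width: 0.0116
```

```bash
python3 g.py 0.4732,0.1478,0.2835,-187.8
```

```text
t 9.1 p [0.4739 0.1465 0.2834] jaw 172.46 tilt [ 0.002 -0.003 -1.   ] F [-9.7 -3.7 23.1] M [-1.09  3.59  0.06] w 0.0116 j [ 0.7   0.18 -0.54  0.   -0.85 -0.83]
0.4732,0.1478,0.2835,-187.8 -> [-0.0012  0.0009 -0.0001] turn 0.26
```

Same height with force up to 23 N, so the key is home. I start the turn, easing the sideways load.

Call:
{"op": "arm_command", "data": {"plan": [[[0,0.0008,0.001,5,0],[0,0.0008,0.001,11,0],[0,0.0008,0.001,17,0],[0,0.0008,0.001,23,0],[0,0.0008,0.001,29,0]]], "force": 55}}

```text
t: 9.6
tool_pos: [0.4729, 0.1466, 0.2835]
tool_rot: [0.0, -0.448, 0.894, -0.002]
ft_force: [-6.9, -2.2, 16.4]
width: 0.0119
```

```bash
python3 g.py 0.4732,0.1478,0.2835,-187.8
```

```text
t 9.6 p [0.4729 0.1466 0.2835] jaw 143.24 tilt [ 0.002 -0.003 -1.   ] F [-6.9 -2.2 16.4] M [-0.49  2.9   0.1 ] w 0.0119 j [ 0.7   0.18 -0.54  0.   -0.85 -1.34]
0.4732,0.1478,0.2835,-187.8 -> [-0.0011  0.0005 -0.    ] turn -28.96
```

Call:
{"op": "arm_command", "data": {"plan": [[[0.0005,0.0004,0.001,8,0],[0.0005,0.0004,0.001,16,0],[0.0005,0.0004,0.001,24,0],[0.0005,0.0004,0.001,32,0],[0.0005,0.0004,0.001,38,0]]]}}

```text
t: 10.1
tool_pos: [0.4722, 0.147, 0.2835]
tool_rot: [0.001, -0.13, 0.991, -0.001]
ft_force: [-8.2, 2.6, 14.5]
width: 0.0115
```

```bash
python3 g.py
```

```text
t 10.1 p [0.4722 0.147  0.2835] jaw 104.95 tilt [ 0.003 -0.001 -1.   ] F [-8.2  2.6 14.5] M [0.8  3.16 0.15] w 0.0115 j [ 0.7   0.18 -0.55  0.   -0.84 -2.01]
```

Call:
{"op": "arm_command", "data": {"plan": [[[0.0007,0.0003,0.001,8,0],[0.0007,0.0003,0.001,16,0],[0.0007,0.0003,0.001,24,0],[0.0007,0.0003,0.001,31,0],[0.0007,0.0003,0.001,36,0]]]}}

```text
t: 10.6
tool_pos: [0.4716, 0.148, 0.2835]
tool_rot: [0.002, 0.185, 0.983, 0.001]
ft_force: [-5.3, 3.6, 10.5]
width: 0.0116
```

```bash
python3 g.py
```

```text
t 10.6 p [0.4716 0.148  0.2835] jaw 68.7 tilt [ 0.004  0.001 -1.   ] F [-5.3  3.6 10.5] M [1.26 2.04 0.15] w 0.0116 j [ 0.7   0.18 -0.55  0.   -0.84 -2.65]
```

Call:
{"op": "arm_command", "data": {"plan": [[[0.0003,0,0.001,2,0],[0.0003,0,0.001,4,0],[0.0003,0,0.001,6,0],[0.0003,0,0.001,7,0],[0.0003,0,0.001,7,0]]]}}

```text
t: 11.1
tool_pos: [0.4715, 0.1483, 0.2835]
tool_rot: [0.003, 0.244, 0.97, 0.001]
ft_force: [-3.5, -1.8, 11.0]
width: 0.0116
```

```bash
python3 g.py;  python3 - <<'E'
from h import *
c=r.capture('wrist'); d=r.capture('side'); e=r.capture('scene')
k=lambda f,y,x,h,w:cv2.resize(f[y:y+h,x:x+w],(400,400),interpolation=cv2.INTER_CUBIC)
save('w7.png',np.hstack([k(e['frame'],155,255,60,60),k(d['frame'],150,240,60,60)]))
E
```

```text
t 11.1 p [0.4715 0.1483 0.2835] jaw 61.72 tilt [ 0.006  0.001 -1.   ] F [-3.5 -1.8 11. ] M [-0.8   1.37  0.16] w 0.0116 j [ 0.7   0.18 -0.55  0.   -0.84 -2.77]
```

View pics/w7.png

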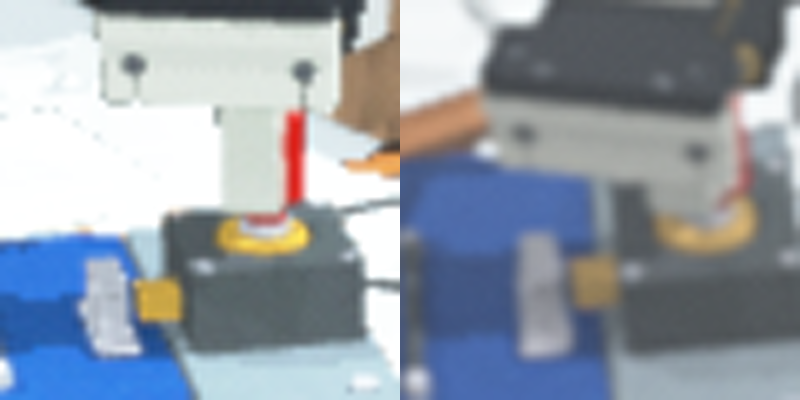

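The views show the head turned about 90° and the bolt at (160,300) left and (593,283) right. I'll measure the bolt's change against the earlier pictures.

```bash
cat > bolt.py <<'E'
from h import *
R_=np.array([np.cos(np.radians(-7.8)),np.sin(np.radians(-7.8))]); 
out=[]
for n,f in(('scene','c5.npz'),('side','s5.npz')):
    for tag,c in(('before',dict(np.load(f))),('now',r.capture(n))):
        W=world(c); hsv=cv2.cvtColor(c['frame'],cv2.COLOR_RGB2HSV)
        g=cv2.inRange(hsv,(12,100,60),(32,255,255))>0
        d=W[...,:2]-np.array([.4732,.1478]); a=d@R_; b=d@np.array([-R_[1],R_[0]])
        m=g&(a<-.028)&(a>-.09)&(abs(b)<.015)&(W[...,2]>.06)&(W[...,2]<.095)
        v,u=np.where(m); print(n,tag,m.sum(),'a',(np.percentile(a[m],[2,98])*1000).round(1) if m.any() else '', 'u',u.min(),u.max())
        y,x=(195,275) if n=='scene' else (185,258)
        y=int(v.mean())-13;x=int(u.mean())-13
        out.append(cv2.resize(c['frame'][y:y+26,x:x+26],(390,290),interpolation=cv2.INTER_CUBIC))
save('bolt.png',np.vstack([np.hstack(out[:2]),np.hstack(out[2:])]))
E
python3 bolt.py
```

```text
scene before 42 a [-48.7 -33. ] u 275 281
scene now 36 a [-46.4 -33.3] u 276 281
side before 17 a [-48.2 -36.5] u 265 270
side now 12 a [-43.4 -36.5] u 267 270
```

View pics/bolt.png

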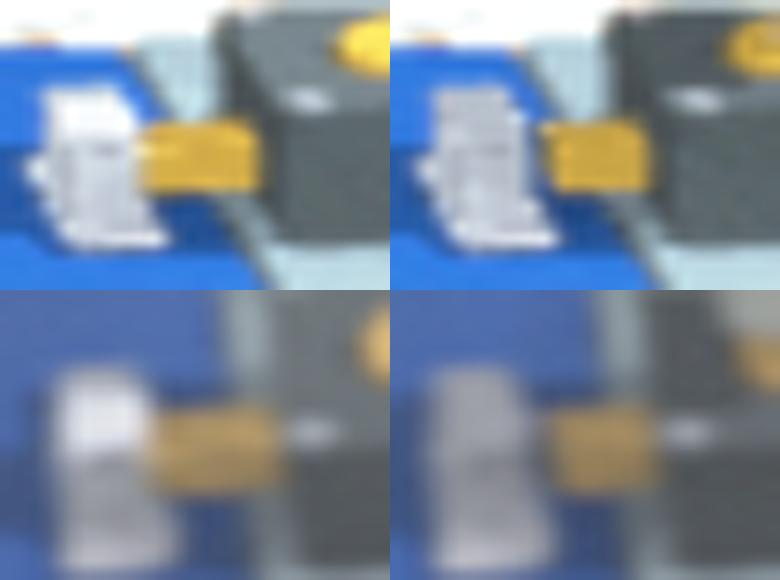

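Before and now: the bolt end has come out of the keeper, with a blue strip between them at (540,160) and (540,450). I'll try a few more degrees to confirm it is at the stop.

Call:
{"op": "arm_command", "data": {"plan": [[[0.0003,0,0.001,1.5,0],[0.0003,0,0.001,3,0],[0.0003,0,0.001,4.5,0],[0.0003,0,0.001,5,0],[0.0003,0,0.001,5,0]]]}}

```text
t: 11.85
tool_pos: [0.4715, 0.1485, 0.2835]
tool_rot: [0.003, 0.285, 0.958, 0.002]
ft_force: [-3.2, -3.5, 11.3]
width: 0.0117
```

```bash
python3 g.py; python3 bolt.py
```

```text
t 11.85 p [0.4715 0.1485 0.2835] jaw 56.84 tilt [ 0.007  0.001 -1.   ] F [-3.2 -3.5 11.3] M [-1.18  1.35  0.61] w 0.0117 j [ 0.71  0.18 -0.55  0.   -0.84 -2.86]
scene before 42 a [-48.7 -33. ] u 275 281
scene now 36 a [-46.6 -33.3] u 276 281
side before 17 a [-48.2 -36.5] u 265 270
side now 14 a [-42.9 -36.4] u 267 270
```

The moment jumped from 0.16 to 0.61 N m with the bolt unchanged, so the plug is at its stop. I hand in while holding.

```bash
python3 -c "
from h import *
print(r.job_done())"; python3 g.py
```

```text
the job is handed in; nothing more can be done
None
the job is handed in; nothing more can be done
```

I took the red key from the middle slot and pushed it fully home in the lock. I then turned it clockwise about 115° at the gripper, until the plug reached its stop. I handed the job in at about 12 s with the key still held turned.

**Last checks**
- **Key home:** the height did not change when I pushed 2 mm further with a wiggle, and the force rose to 23 N.
- **At the stop:** on the last 5° the moment jumped from 0.16 to 0.61 N m.
- **Bolt drawn:** both fixed cameras show a gap between the bolt end and the keeper. Depth pixels on the small bolt only showed a 2–5 mm change, so I relied on the visible gap and the stop.
- **Other things:** blue, yellow and the green keys were in place when I last saw them, but I took no final overall picture of the desk.
- **Final confirmation:** my last state reading after handing in was refused, so the final state is the one read just before.

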